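# Scan the orange stock bin and dock the scanner

### The arm

A 7-joint arm with a two-finger parallel gripper is mounted at the origin on the work surface. World frame = base frame: x ahead of the robot, y to its left, z up, the work surface at z = 0. Lengths are in m, angles in rad, forces in N, time in s.
With the tool pointing down it reaches from about 0.425 to 1.025 m from the base axis. Payload 9.4 kg.
Tool frame: the origin (TCP) lies midway between the tips of the shut fingers; the grasp point (between the pads) lies 19 mm behind it; z points along the fingers, y is the line along which they close (so a half turn about z gives the same grasp; the last joint's range is limited). The gripper opens to 85 mm and grips with 20 to 120 N. Pads are 22 mm wide; open, the fingers measure 114 mm over their backs; the gripper's body (76 mm by 85 mm) begins 54 mm behind the grasp point. The pads swing forward as they close: fully open they stand 13 mm farther back than shut.
Start: joints at [-0.077, 0.599, -0.003, 1.599, 0.002, 0.943, -0.08], TCP at [0.725, -0, 0.231] pointing down, gripper open.
Joint ranges: [-2.57, 2.57], [-0.35, 1.97], [-1.29, 1.29], [0.11, 2.56], [-1.05, 4.19], [0.11, 1.86], [-2.63, 2.63]. Speed limits (rad/s): [2.22, 2.22, 3.01, 3.01, 3.14, 3.14, 3.14].

### API

Orientations are given as [roll, pitch, yaw] about the fixed x, y, z axes, in that order (R = Rz(yaw) Ry(pitch) Rx(roll)).
In Python, from cell import manip gives the robot as it stands. Calls block until the motion is done:
- manip.movep(position, orientation): joint-space move of the TCP to a pose.
- manip.move_straight(position, frame=None, vel=0.15, stop_force=None): straight line of the TCP; frame=None keeps the orientation; vel is the mean speed in m/s. With stop_force (N) it stops when the force on the tool has changed by that much, and returns True; else False.
- manip.move_j(angles): joint-space move.
- manip.open() and manip.grasp(grip_force=None): open the fingers fully, or close them until they stop; grip_force is the grip in N (None keeps the last).
- manip.sleep(seconds).
- manip.inverse_kinematics(position, orientation): joint angles nearest the present ones, or None.
- manip.read_camera(name): name is "scene" or "side" or "wrist"; returns a dict with "frame" (384x512x3 uint8, red, green, blue), "range_z" (384x512 float32, m along the optical axis (not along the pixel's ray), 0 where there is no reading), "mtx" (3x3 intrinsics, pixels), "view" (4x4, takes a point from world to camera coordinates). Camera axes: x right, y up, looking along -z (the intrinsics and any distortion apply to the point x, -y, -z); pixel columns grow to the right and rows downward; lengths in m; the calibration is good to about 2 mm. A picture is of the moment at which its call begins.
A pose or a line that the arm cannot do raises manip.PlanningError and nothing moves.
- manip.sign_off(): hands the job in; it is judged then, once.
Readings, each from a call of its own:
- manip.current_time(): time.
- manip.current_qpos(): joint angles.
- manip.current_joint_vel(): joint speeds.
- manip.current_tau(): joint torques, N m.
- manip.current_position(): TCP position.
- manip.current_ee_rot(): TCP orientation.
- manip.current_wrist_force(): force on the tool from outside, world axes, zero at the start.
- manip.current_wrist_torque(): the same for the moment, N m.
- manip.current_finger_gap(): opening from 0.0 (shut) to 1.0 (fully open).
- manip.current_gripper_force(): force on a finger pad.
Only numpy, scipy, OpenCV 4.12 (cv2) and the standard library are available. Lean on these libraries where they do the work, as an engineer would, in place of code of your own. Each camera call takes 0.05 s, during which the arm holds its last target. There are 200 camera calls.

### The job

Book out stock with the cordless wand scanner: pick it up, point its red window square at the centre of the orange-framed label from about 100 mm away, and hold it steady there for two seconds. Then lay the scanner gently down in its white charging dock, flat between the two end stops and along the dock, and let go. Do not scan the blue-framed label, do not touch the bins, and leave the other things on the bench where they are.

Things in the scene. Friction and masses are not known exactly. Their poses are not given: they have to be found in the camera images.
- scanner: Cordless wand, 170 long, 0.15-0.31 kg, lying loose belly down on the bench. Black handle 40 wide x 40 high, x -85 to +30; yellow head 56 wide x 44 high, x +30 to +85, red window at its end. Origin: centre of underside, near below the centre of mass; z up, x out of the window along the beam, which points within 40 deg of world +x at the start. Grip across the handle at the origin, 25 up.
- window (a point): Centre of the red window at the scanner's nose, 85 ahead of its origin and 22 above its underside; axes as the scanner's.
- reading_point (a point): The point on the beam 100 in front of the red window (185 ahead of the scanner's origin, 22 above the underside); axes as the scanner's. It is to lie on the centre of the label for a reading.
- dock: White charging dock, fixed: plate 220 long (x) x 90 wide x 10 thick with a flush black pad 190 x 62; at each end a stop rises to 26 above the bench, 200 free between stops, no side walls. Origin: centre of underside, on the bench; x along it, z up; x within 25 deg of world x. Scanner goes in either way round. Scanner and dock lie on different sides of the robot (left, right).
- orange_label: Label to scan: white 78 x 44 card with black bars in an orange frame 100 wide (y) x 60 (x), on the sloped front of a grey bin. Origin: centre of its face, 56 above the bench; z straight out of the face, towards the robot's side and 30 deg above level; y level along the width; x along the slope.
- blue_label: The same label with a blue frame, on the other bin; not to be scanned. Origin and axes as for the orange label. Which bin stands left and which right varies.
- orange_bin: Grey open stock bin with the orange-framed label, fixed: 200 deep (x) x 150 wide x 133 high, full of white modules. Its front, facing -x, slopes back 30 deg from upright up to 104 high; the label's centre is 78 ahead of the bin's centre on that side. Origin: centre of underside; z up. Turned up to 17 deg either way.
- blue_bin: The same grey bin with the blue-framed label, full of black parts. Origin and axes as for the orange bin.
- tape_roll: Bystander: brown ring of tape lying flat, 96 across, hole 60, 25 high. Origin: centre of the underside.
- glue_bottle: Bystander: white bottle with red cap standing upright, 60 across, 150 high. Origin: centre of the underside.
- screw_box: Bystander: cardboard box of screws, 100 x 70 x 50 high. Origin: centre of the underside.
Mind the look-alikes: they are no part of the job. What is shaped like the scanner but turquoise is not meant.

How it is judged:
On the way:
1. the held scanner reads the orange label: its reading point within 25 mm of the label's centre, the beam within 0.25 rad of square to the label, steady (below 20 mm/s and 0.15 rad/s) for 1.5 s (contact force between the fingers and scanner above 0.5 N and distance between reading_point and orange_label below 0.025 m and angle between the x axis of scanner and the z axis of orange_label, either way round below 0.25 rad and linear speed of scanner below 0.02 m/s and angular speed of scanner below 0.15 rad/s), for 1.5 s.
At the end, for the whole second after the job is handed in: The scanner lies at rest, belly down, on the dock's plate between the end stops: its centre within 20 mm lengthwise and 22 mm sideways of the dock's centre, along the dock within 0.2 rad (either way round), let go (x of scanner in the frame of dock between -0.02 and 0.02 m and y of scanner in the frame of dock between -0.022 and 0.022 m and z of scanner in the frame of dock between 0.006 and 0.014 m and angle between the x axis of scanner and the x axis of dock, either way round below 0.2 rad and angle between scanner's own z axis and vertical below 0.1 rad and linear speed of scanner below 0.02 m/s and angular speed of scanner below 0.2 rad/s); the robot touches nothing.
It fails at once if the blue label is scanned (reading point within 35 mm of its centre, beam within 0.35 rad of square to it) (distance between reading_point and blue_label below 0.035 m and angle between the x axis of scanner and the z axis of blue_label, either way round below 0.35 rad).
It fails at once if a bin is touched by the scanner or the robot (over 1 N) (contact force between any of scanner, the fingers, the arm and orange_bin above 1 N or contact force between any of scanner, the fingers, the arm and blue_bin above 1 N).
It fails at once if a bystander is moved by more than 20 mm or tipped (distance of any of tape_roll, glue_bottle, screw_box from where it was at the start of the episode above 0.02 m or angle between any of tape_roll, glue_bottle, screw_box's own z axis and vertical above 0.3 rad).
It fails at once if the scanner is dropped (falls unheld faster than 0.6 m/s) (linear speed of scanner above 0.6 m/s and contact force between the fingers and scanner below 0.1 N).
It also fails if it takes over 50 s, if anything falls off the work surface, if the arm or the gripper's body presses on something with over 40 N, if the wrist force passes 120 N, or if a joint passes its speed limit or range.

## Working session

There is one attempt and no reset: what is moved stays moved. The work goes in short steps, each a Python script; the robot and the scene stay as the last script left them, time stands still between calls to the robot, and variables do not carry over. Pictures are saved under pics/ and viewed, at most 10 in all, crops included, and the job is handed in when it is done.

```bash
mkdir -p pics; ls; python3 - <<'E'
from cell import manip
import cv2,numpy as np
for n in("scene","side"):
    d=manip.read_camera(n); cv2.imwrite(f"pics/{n}0.png",d["frame"][:,:,::-1]); np.savez(f"{n}0.npz",**d)
    print(n,d["mtx"].tolist(),np.round(d["view"],3).tolist(),[k for k in d],(d["range_z"]>0).mean())
print(manip.current_time())
E
```

```text
pics
scene [[421.5551957113449, 0.0, 255.0390929998905], [0.0, 421.5551957113449, 195.39644165244724], [0.0, 0.0, 1.0]] [[0.668, 0.744, 0.0, -0.394], [-0.621, 0.557, 0.551, 0.223], [0.41, -0.368, 0.835, -1.89], [0.0, 0.0, 0.0, 1.0]] ['frame', 'range_z', 'mtx', 'view'] 0.9958343505859375
side [[491.62793315779186, 0.0, 253.43719023854638], [0.0, 491.62793315779186, 187.39090813759992], [0.0, 0.0, 1.0]] [[0.996, -0.089, 0.004, -0.483], [0.047, 0.565, 0.824, -0.135], [-0.076, -0.82, 0.567, -1.59], [0.0, 0.0, 0.0, 1.0]] ['frame', 'range_z', 'mtx', 'view'] 0.9958445231119791
0.1
```

View pics/scene0.png

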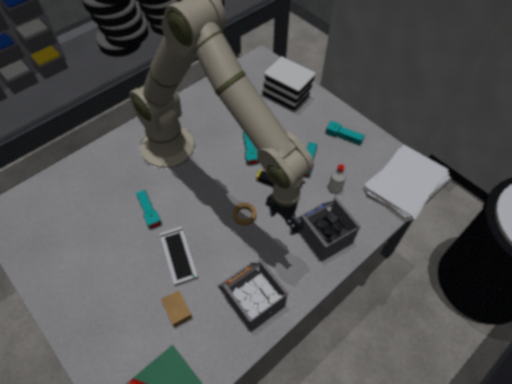

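View pics/side0.png

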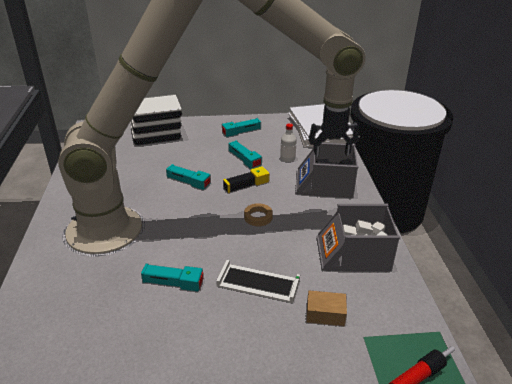

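The side view shows the scanner at about (245,180), with the turquoise look-alikes around it at (188,177) and (245,153). The dock is at (258,282), the orange label at (331,242), the blue label at (305,172), the tape at (258,214), the box at (327,307) and the bottle at (288,145).

```bash
cat > h.py <<'E'
import numpy as np,cv2
def cloud(d):
    K,V=d["mtx"],d["view"]; z=d["range_z"].astype(float); v,u=np.mgrid[:z.shape[0],:z.shape[1]]
    c=np.stack([(u-K[0,2])/K[0,0]*z,-(v-K[1,2])/K[1,1]*z,-z],-1)
    return (c-V[:3,3])@V[:3,:3]
def rect(P):
    (c,s,a)=cv2.minAreaRect((P[:,:2]*1000).astype(np.float32)); 
    b=cv2.boxPoints((c,s,a)); e=max(b[1]-b[0],b[2]-b[1],key=np.linalg.norm)
    yaw=np.arctan2(e[1],e[0]); yaw=(yaw+np.pi/2)%np.pi-np.pi/2
    return np.round(c,1),np.round(s,1),round(yaw,3)
def masks(d):
    h=cv2.cvtColor(d["frame"],cv2.COLOR_RGB2HSV).astype(int); return h[...,0],h[...,1],h[...,2]
def big(m):
    n,l,s,_=cv2.connectedComponentsWithStats(m.astype(np.uint8)); return l==1+np.argmax(s[1:,4])
E
python3 - <<'E'
from h import *
for n in("side","scene"):
    d=dict(np.load(n+"0.npz")); P=cloud(d); H,S,V=masks(d); ok=(d["range_z"]>0)&(P[...,0]>.2)&(P[...,0]<1.2)&(abs(P[...,1])<.7)&(P[...,2]<.2)&(P[...,2]>-.02)
    def rep(k,m):
        m=m&ok
        if m.sum()<20: print(n,k,m.sum());return
        m=big(m);p=P[m]; print(n,k,m.sum(),*rect(p),"mean",np.round(p.mean(0)*1000,1),"ztop",np.round(np.percentile(p[:,2],[5,95])*1000))
        return p
    rep("yellow",(H>22)&(H<33)&(S>150)&(V>80))
    z=P[...,2]
    for k,m in(("orange",(H>4)&(H<14)&(S>150)&(z>.02)),("blue",(H>100)&(H<118)&(S>110)&(z>.02))):
        p=rep(k,m)
        if p is not None:
            c=np.median(p,0);_,_,vt=np.linalg.svd(p-p.mean(0),full_matrices=0);print("  normal",np.round(vt[2],3),"width",np.round(vt[0],3),"center bbox",np.round((p.max(0)+p.min(0))/2,3))
    rep("black",(V<45)&(z>.02)&(z<.06)&(P[...,1]>0)&(P[...,0]<.7))
    rep("white dock",(V>130)&(S<40)&(z<.035)&(P[...,1]<-.05)&(P[...,0]<.9))
    rep("dockpad",(V<60)&(z>.003)&(z<.02)&(P[...,1]<-.05)&(P[...,0]<.9))
    rep("box",(H>8)&(H<20)&(S>90)&(P[...,1]<-.3)&(z>.015))
    rep("tape",(H>8)&(H<20)&(S>90)&(abs(P[...,1])<.15)&(z<.05)&(z>.015))
    rep("red cap",((H<4)|(H>175))&(S>150)&(z>.08))
    rep("turq",(H>80)&(H<95)&(S>120)&(P[...,1]>.2))
E
```

```text
side yellow 220 [518.1 266.5] [ 57.3 132.4] -1.296 mean [530.2 225.4  34.9] ztop [10. 48.]
side orange 57 [ 698.8 -151.9] [59.9 32.9] 1.511 mean [ 699.  -148.    56.3] ztop [30. 80.]
  normal [-0.866  0.057  0.496] width [-0.474  0.222 -0.852] center bbox [ 0.698 -0.152  0.052]
side blue 51 [687.8 207.9] [108.7  32.3] 1.381 mean [691.1 192.3  67.1] ztop [31. 82.]
  normal [ 0.852 -0.181 -0.492] width [-0.358 -0.887 -0.292] center bbox [0.689 0.206 0.055]
side black 244 [456.4 202.6] [99.7 46.9] 0.373 mean [459.3 198.   35.3] ztop [22. 43.]
side white dock 28761 [ 550.  -336.6] [699.9 570.2] 0.0 mean [ 5.039e+02 -3.889e+02  2.000e-01] ztop [-3.  4.]
side dockpad 936 [ 472.1 -283. ] [ 61.2 186. ] -0.363 mean [ 473.7 -283.5   10.2] ztop [ 7. 13.]
side box 1119 [ 638.7 -410.6] [74.7 99.2] -0.226 mean [ 636.3 -420.7   44.4] ztop [21. 53.]
side tape 317 [500.3  15.3] [95.6 92.1] 1.301 mean [501.5  14.   23.1] ztop [16. 28.]
side red cap 31 [651.2 386.3] [26.6 30.3] -1.005 mean [654.3 381.8 147.7] ztop [139. 154.]
side turq 466 [263.8 252.1] [ 57.3 163.2] -0.537 mean [266.6 246.2  33.7] ztop [10. 46.]
scene yellow 14
scene orange 10
scene blue 9
scene black 100 [445.9 197.1] [69.  36.9] 0.37 mean [442.7 189.4  34.9] ztop [23. 43.]
scene white dock 276 [ 466.6 -321.5] [ 65.2 226.9] -0.107 mean [ 477.9 -323.7    8.8] ztop [-4. 26.]
scene dockpad 577 [ 473.5 -284.4] [ 52.2 183.3] -0.369 mean [ 475.6 -285.3    9.4] ztop [ 4. 14.]
scene box 571 [ 643.3 -410.9] [ 63.8 101.1] -0.209 mean [ 647.5 -412.    47.8] ztop [39. 54.]
scene tape 212 [506.5  15.7] [87.6 89.9] -0.781 mean [506.9  14.7  23.1] ztop [17. 29.]
scene red cap 25 [657.3 384.6] [20.8 22.7] -0.183 mean [658.2 383.8 147.8] ztop [142. 154.]
scene turq 394 [494.4 624.1] [165.9  58.3] 0.251 mean [491.6 621.7  33.3] ztop [12. 45.]
```

```bash
python3 - <<'E'
from h import *
from cell import manip
from scipy.spatial.transform import Rotation as R
print(manip.current_ee_rot())
# reachability of reading pose for several tool tilts
L=np.array([.698,-.150,.056]); psi=-.066
n=np.array([-np.cos(psi)*.866,-np.sin(psi)*.866,.5])
for pitch in(30,25):
  for tilt in (0,10,-10,-20,20):
   for half in (0,1):
    Rs=R.from_euler('xyz',[0,np.radians(pitch),psi]); o=L-Rs.apply([.185,0,.022])
    Rt=Rs*R.from_euler('y',tilt,degrees=True)*R.from_euler('xyz',[np.pi,0,half*np.pi])
    p=o+Rs.apply([0,0,.025])+Rt.apply([0,0,.019])
    q=manip.inverse_kinematics(p,Rt.as_euler('xyz')); print(pitch,tilt,half,None if q is None else np.round(q,2))
manip.movep([.475,.21,.25],[np.pi,0,.37]); print(np.round(manip.current_qpos(),2))
d=manip.read_camera("wrist"); cv2.imwrite("pics/w1.png",d["frame"][:,:,::-1]); np.savez("w1.npz",**d)
E
```

```text
[-3.14016960e+00  1.39263272e-04  1.57080950e+00]
30 0 0 [-0.16  0.79  0.48  1.76 -0.24  1.2  -1.2 ]
30 0 1 [ 0.39  0.77 -0.43  1.72  0.27  1.25  1.34]
30 10 0 [-0.16  0.87  0.51  1.66 -0.22  1.39 -1.19]
30 10 1 [ 0.38  0.85 -0.44  1.62  0.26  1.45  1.34]
30 -10 0 [-0.15  0.7   0.46  1.87 -0.27  0.99 -1.19]
30 -10 1 [ 0.41  0.69 -0.42  1.83  0.29  1.05  1.34]
30 -20 0 [-0.13  0.63  0.42  1.98 -0.3   0.78 -1.16]
30 -20 1 [ 0.41  0.62 -0.4   1.94  0.31  0.83  1.33]
30 20 0 [-0.16  0.96  0.53  1.57 -0.2   1.57 -1.18]
30 20 1 [ 0.38  0.94 -0.45  1.53  0.25  1.64  1.32]
25 0 0 [-0.15  0.76  0.46  1.84 -0.26  1.06 -1.19]
25 0 1 [ 0.4   0.74 -0.42  1.8   0.29  1.12  1.34]
25 10 0 [-0.15  0.84  0.49  1.74 -0.24  1.26 -1.19]
25 10 1 [ 0.39  0.82 -0.43  1.7   0.27  1.32  1.33]
25 -10 0 [-0.14  0.68  0.43  1.95 -0.29  0.85 -1.17]
25 -10 1 [ 0.41  0.66 -0.41  1.91  0.31  0.9   1.33]
25 -20 0 [-0.11  0.61  0.38  2.06 -0.34  0.63 -1.13]
25 -20 1 [ 0.41  0.6  -0.38  2.02  0.35  0.67  1.3 ]
25 20 0 [-0.16  0.93  0.51  1.64 -0.22  1.44 -1.19]
25 20 1 [ 0.38  0.9  -0.44  1.6   0.26  1.51  1.33]
[-0.76  0.34  0.32  2.06 -0.15  0.76 -1.55]
```

View pics/w1.png

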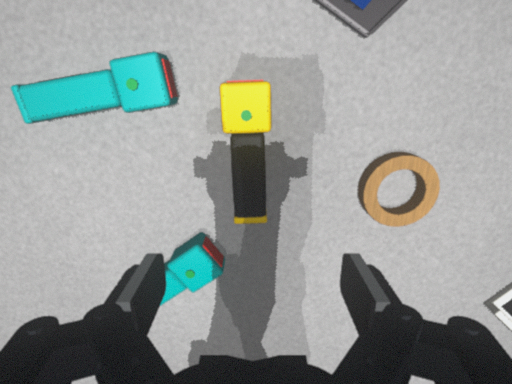

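Close view: the scanner runs from (245,80) to (250,222), with its origin near (249,158). The spots where the fingers will land are clear; the nearest decoy is at (190,265).

```bash
python3 - <<'E'
from h import *
d=dict(np.load("w1.npz")); P=cloud(d);H,S,V=masks(d); ok=d["range_z"]>0;z=P[...,2]
v,u=np.mgrid[:384,:512]; near=(u>205)&(u<290)&(v>70)&(v<235)
y=big((H>20)&(H<35)&(S>120)&near&(z>.035)); print("head top",*rect(P[y]),np.median(z[y]))
b=big((V<60)&near&(z>.03)); print("handle top",*rect(P[b]),np.median(z[b]))
a=big((z>.03)&near); print("all",*rect(P[a]))
for g in [big((H>45)&(H<75)&(S>100)&near)]: print("dot",g.sum(),P[g].mean(0))
E
```

```text
head top [528.8 240.1] [55.9 54.4] 0.389 0.04383804278865527
handle top [480.9 219.3] [155.1  39.2] 0.416 0.0398742452055621
all [478.  217.4] [170.3  55.8] 0.421
dot 78 [0.52291183 0.23727955 0.05000906]
```

```bash
python3 - <<'E'
from h import *
from cell import manip
o=[np.pi,0,.42]
manip.movep([.478,.2175,.12],o)
print(manip.move_straight([.478,.2175,.006],vel=.08,stop_force=8),manip.current_position())
manip.grasp(60); print(manip.current_finger_gap(),manip.current_gripper_force())
print(manip.move_straight([.478,.2175,.22],vel=.12)); print(manip.current_finger_gap(),manip.current_gripper_force(),manip.current_wrist_force())
manip.movep([.50,-.06,.30],[np.pi,0,-.05])
d=manip.read_camera("wrist"); cv2.imwrite("pics/w2.png",d["frame"][:,:,::-1]); np.savez("w2.npz",**d)
np.savez("side2.npz",**manip.read_camera("side"))
cv2.imwrite("pics/side2.png",np.load("side2.npz")["frame"][:,:,::-1])
print(manip.current_time(),np.round(manip.current_qpos(),2))
E
```

```text
False [0.47820833 0.21760217 0.00643223]
0.46007554610398493 60.72356343269348
False
0.4572899998140109 60.30062556266785 [-0.43563126 -0.10980245 -3.24094563]
7.275 [-0.41  0.27  0.53  2.04 -0.18  0.87 -1.4 ]
```

View pics/w2.png

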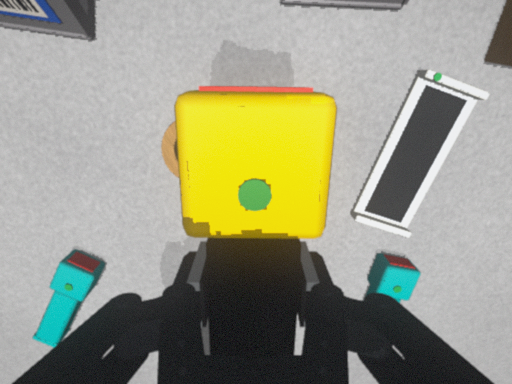

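The scanner is held straight, with the head at (255,165). The dock is at (420,150) and the orange label is just out of view. I'll tilt the tool forward to see it.

```bash
python3 - <<'E'
from h import *
from cell import manip
from scipy.spatial.transform import Rotation as R
d=dict(np.load("w2.npz")); P=cloud(d);H,S,V=masks(d);z=P[...,2];v,u=np.mgrid[:384,:512]
T=R.from_euler('xyz',[np.pi,0,-.05]); p0=np.array([.50,-.06,.30])
y=big((H>20)&(H<35)&(S>120)&(z>.15)); p=T.inv().apply(P[y]-p0); t=p[abs(p[:,2]-np.median(p[:,2]))<.006]
print("head top in tool",*rect(t),np.median(t[:,2]),"slope",np.polyfit(t[:,0],t[:,2],1)[0])
pad=big((V<60)&(u>340)&(v<240)&(z<.03)); print("pad",*rect(P[pad]),np.median(z[pad]))
w=big((V>150)&(S<40)&(u>340)&(v<250)&(z>.004)); w|=pad; print("dock",*rect(P[w]))
manip.movep([.47,-.06,.28],[np.pi,np.radians(-28),-.05])
d=manip.read_camera("wrist"); cv2.imwrite("pics/w3.png",d["frame"][:,:,::-1]); np.savez("w3.npz",**d)
E
```

```text
head top in tool [51.8 -2.9] [62.5 55.8] 0.012 -0.03675927894342674 slope 0.002406452137048339Traceback (most recent call last):
  File "<stdin>", line 8, in <module>
  File "h.py", line 14, in big
    n,l,s,_=cv2.connectedComponentsWithStats(m.astype(np.uint8)); return l==1+np.argmax(s[1:,4])
                                                                              ~~~~~~~~~^^^^^^^^^
    return _wrapfunc(a, 'argmax', axis=axis, out=out, **kwds)
    return bound(*args, **kwds)
ValueError: attempt to get argmax of an empty sequence
```

```bash
python3 - <<'E'
from h import *
from cell import manip
d=dict(np.load("w2.npz")); P=cloud(d);H,S,V=masks(d);z=P[...,2];v,u=np.mgrid[:384,:512]
print(V[150,420],z[150,420],P[150,420])
a=big((z>.005)&(z<.05)&(u>345)&(u<490)&(v>65)&(v<240)); print("dock",*rect(P[a]),np.median(z[a]))
manip.movep([.47,-.06,.28],[np.pi,np.radians(-28),-.05])
d=manip.read_camera("wrist"); cv2.imwrite("pics/w3.png",d["frame"][:,:,::-1]); np.savez("w3.npz",**d)
E
```

```text
67 0.010156714242923331 [ 0.48574652 -0.29253652  0.01015671]
dock [ 474.  -282.5] [ 91.6 220.4] -0.37 0.010377794938743422
```

View pics/w3.png

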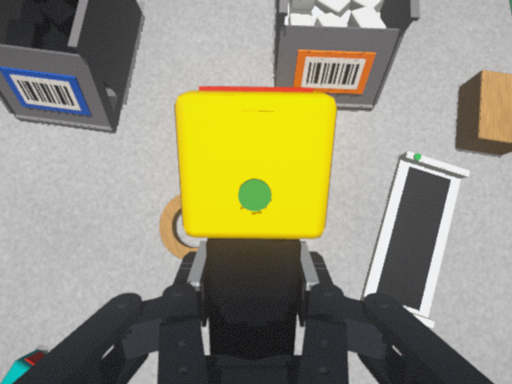

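The orange label is fully visible at (333,72), and the dock reads (0.474, -0.2825) with yaw -0.37.

```bash
python3 - <<'E'
from h import *
from cell import manip
from scipy.spatial.transform import Rotation as R
d=dict(np.load("w3.npz")); P=cloud(d);H,S,V=masks(d)
m=big((H>4)&(H<16)&(S>150)&(P[...,0]>.6)&(P[...,1]>-.26)&(P[...,2]>.02))
c,s,a=cv2.minAreaRect(np.argwhere(m)[:,::-1].astype(np.float32)); p=P[m]
_,_,vt=np.linalg.svd(p-p.mean(0),full_matrices=0); n=vt[2]*np.sign(vt[2][2]); L=P[int(round(c[1])),int(round(c[0]))]
print(m.sum(),c,s,L,n,vt[0],p.mean(0))
psi=np.arctan2(-n[1],-n[0]); print("psi",psi,"elev",np.arcsin(n[2]))
Rs=R.from_euler('xyz',[0,np.pi/6,psi]); Rt=Rs*R.from_euler('x',np.pi); e=Rt.as_euler('xyz')
# scanner in grip: TCP 6.4 mm above underside
o=L-Rs.apply([.185,0,.022]); tcp=o+Rs.apply([0,0,.0064]); pre=tcp-Rs.apply([.05,0,0])
print(tcp,e); np.savez("L.npz",L=L,psi=psi,tcp=tcp)
manip.movep(pre,e); manip.move_straight(tcp,vel=.06)
manip.sleep(.3); print(manip.current_position(),manip.current_ee_rot(),manip.current_time())
for k in("wrist","side"):
    d=manip.read_camera(k); cv2.imwrite(f"pics/{k}4.png",d["frame"][:,:,::-1]); np.savez(k+"4.npz",**d)
manip.sleep(2.0)
E
```

```text
1083 (333.9267272949219, 71.51551818847656) (80.8193130493164, 41.845069885253906) [ 0.69758284 -0.17879283  0.05709967] [-0.85987607  0.07593586  0.50482362] [-0.1320271  -0.98831121 -0.07622203] [ 0.70031005 -0.17835349  0.0622939 ]
psi -0.0880817384119648 elev 0.5291776206868155
[ 0.53021948 -0.16401294  0.13608968] [ 3.14159265  0.52359878 -0.08808174]
[ 0.53015167 -0.16402665  0.13630291] [-3.14155973  0.52341991 -0.0881506 ] 10.3333
```

View pics/side4.png

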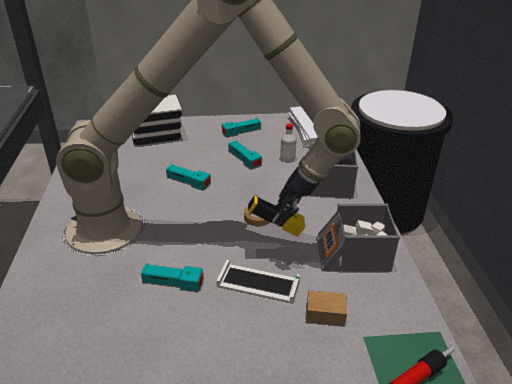

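The side view shows the scanner at about (280,215), aimed down the slope at the orange label at (331,242). My first side estimate of y came from only part of the frame, so I'll cross-check with the whole frame.

```bash
python3 - <<'E'
from h import *
for f in("side0","side4"):
    d=dict(np.load(f+".npz"));P=cloud(d);H,S,V=masks(d)
    p=P[(H>3)&(H<16)&(S>130)&(abs(P[...,0]-.7)<.06)&(P[...,1]>-.25)&(P[...,1]<-.08)&(P[...,2]>.02)&(P[...,2]<.1)]
    print(f,len(p),p.min(0),p.max(0),(p.min(0)+p.max(0))/2)
L=np.load("L.npz");print(L["L"])
d=dict(np.load("side4.npz"));P=cloud(d);H,S,V=masks(d)
y=big((H>20)&(H<35)&(S>120)&(P[...,2]>.05)&(P[...,0]>.55));p=P[y];print("head",len(p),p.mean(0),p.max(0))
from cell import manip
print(manip.current_time(),manip.current_gripper_force(),manip.current_finger_gap())
E
```

```text
side0 142 [ 0.67718459 -0.2316412   0.02098043] [ 0.71540419 -0.11898594  0.0845178 ] [ 0.69629439 -0.17531357  0.05274912]
side4 146 [ 0.67741231 -0.23043382  0.02577862] [ 0.714918   -0.12224444  0.08417164] [ 0.69616516 -0.17633913  0.05497513]
[ 0.69758284 -0.17879283  0.05709967]
head 336 [ 0.58445137 -0.18948863  0.13240589] [ 0.61639851 -0.1495968   0.20358072]
12.4333 60.395017862319946 0.4616156107638932
```

The two views agree within 3 mm, so the reading was held on the label. Next I'll back off and place.

```bash
python3 - <<'E'
from h import *
from cell import manip
D=np.load("L.npz");manip.move_straight(D["tcp"]+[-.06,0,.06],vel=.12)
e=[np.pi,0,-.37]
manip.movep([.474,-.2825,.16],e)
d=manip.read_camera("wrist"); cv2.imwrite("pics/w5.png",d["frame"][:,:,::-1]);np.savez("w5.npz",**d)
P=cloud(d);H,S,V=masks(d);z=P[...,2]
y=big((H>20)&(H<35)&(S>120)&(z>.1)); t=P[y]; t=t[abs(t[:,2]-np.median(t[:,2]))<.005]
c=np.array([np.cos(-.37),np.sin(-.37)]); r=(t[:,:2]-[.474,-.2825]); print("head along",np.percentile(r@c,[1,99]),"across",np.percentile(r@[-c[1],c[0]],[1,99]),np.median(t[:,2]),np.polyfit(r@c,t[:,2],1)[0])
print(manip.current_position(),manip.current_finger_gap(),manip.current_gripper_force(),manip.current_time())
E
```

```text
head along [0.02947376 0.08178672] across [-0.02560747  0.02697787] 0.1969267232407863 -0.009538565305095358
[ 0.47458338 -0.28188101  0.15955031] 0.4565502440119206 60.41622877120972 13.9917
```

View pics/w5.png

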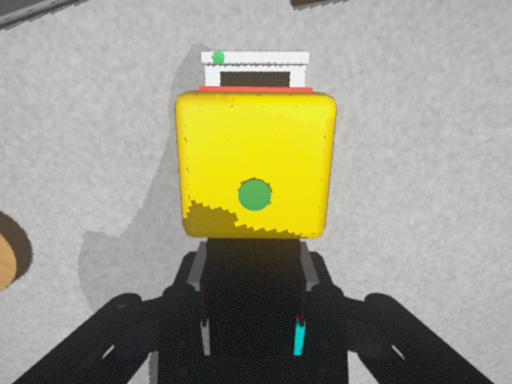

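The dock's end stop at (255,57) is centred on the head at (255,160), so the scanner lines up with the dock. Lowering now.

```bash
python3 - <<'E'
from h import *
from cell import manip
manip.move_straight([.474,-.2825,.035],vel=.08)
print(manip.move_straight([.474,-.2825,.0145],vel=.015,stop_force=5),manip.current_position(),manip.current_wrist_force())
manip.open(); manip.sleep(.3)
x,y,z=manip.current_position(); manip.move_straight([x,y,.2],vel=.1)
manip.sleep(.3); d=manip.read_camera("wrist"); cv2.imwrite("pics/w6.png",d["frame"][:,:,::-1])
P=cloud(d);v,u=np.mgrid[:384,:512];zz=P[...,2]; c=np.array([np.cos(-.37),np.sin(-.37)])
r=P[...,:2]-[.474,-.2825]; a=r@c;b=r@[-c[1],c[0]]
m=big((zz>.035)&(zz<.06)&(abs(a)<.12)&(abs(b)<.06)); print("scanner",*rect(P[m]),np.percentile(zz[m],[20,80]),"along",np.percentile(a[m],[.5,99.5]))
print(manip.current_time())
E
```

```text
True [ 0.47395025 -0.28247851  0.01642848] [-0.14500336  0.12475069  5.6584942 ]
scanner [ 473.4 -281.2] [ 55.8 169.4] -0.375 [0.04947968 0.05400377] along [-0.08317256  0.08362107]
19.9917
```

View pics/w6.png

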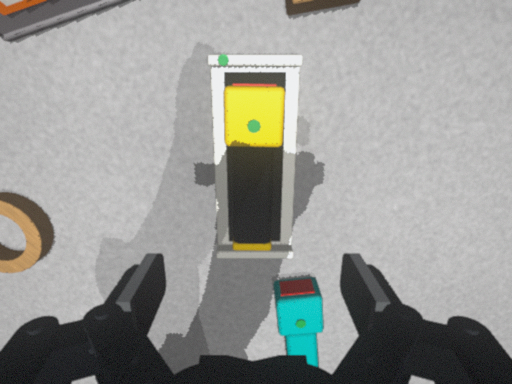

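The scanner lies centred in the dock, from (253,85) to (252,248), between the two stops and free of the gripper. Handing in.

```bash
python3 -c "
from cell import manip
print(manip.sign_off())"
```

```text
the job is handed in; nothing more can be done
None
```

I held the scanner on the orange label for over two seconds, laid it in the dock within about 2 mm of centre, let go, and handed the job in at about 20 s; sign-off returned no verdict.

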